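Close, tray up and scan the parts tubs

TASK

Get the lidded tubs on the desk ready for collection: press every lid down until it is fully home, flush with its tub's rim, and stand all the tubs upright side by side on the floor of the letter tray. Then take the stick scanner from its holder and, going from the tallest tub to the lowest, hold its window straight down over each lid's bar-code label, about 8 cm above it, steady for three seconds. Finally stand the scanner back in its holder, leaving the mouse, pen cup, stapler and bottle alone.

Things in the scene. Friction and masses are not known exactly. Their poses are not given: they have to be found in the camera images.
- tall_tub: tallest of the grey lidded tubs (one or another may be absent): 104 long (x) by 54 wide (y) by 100 high to its rim, walls 4, about 0.25 kg, loose. Origin: centre of its underside; z up. Best gripped across its 54 mm width, by the top 40 mm or so below the rim (deeper, the gripper body jams on it).
- tall_lid (a joint): white push-in lid of the tall tub, 94 x 44, sliding in the tub's mouth, held by friction (about 6 N): 0 = standing 12 mm proud of the rim, 0.012 m = fully home, its top flush with the rim
- tall_label (a point): centre of the bar-code label (46 x 36) on top of the tall tub's lid; it lies 20 mm from the tub's centre towards its +x end, 100 mm above the tub's underside when the lid is home; moves with the lid
- mid_tub: middle-height of the grey lidded tubs (one or another may be absent): 104 long (x) by 54 wide (y) by 72 high to its rim, walls 4, about 0.25 kg, loose. Origin: centre of its underside; z up. Best gripped across its 54 mm width, by the top 40 mm or so below the rim (deeper, the gripper body jams on it).
- mid_lid (a joint): white push-in lid of the mid tub, 94 x 44, sliding in the tub's mouth, held by friction (about 6 N): 0 = standing 12 mm proud of the rim, 0.012 m = fully home, its top flush with the rim
- mid_label (a point): centre of the bar-code label (46 x 36) on top of the mid tub's lid; it lies 20 mm from the tub's centre towards its +x end, 72 mm above the tub's underside when the lid is home; moves with the lid
- low_tub: lowest of the grey lidded tubs (one or another may be absent): 104 long (x) by 54 wide (y) by 46 high to its rim, walls 4, about 0.25 kg, loose. Origin: centre of its underside; z up. Best gripped across its 54 mm width, by the top 40 mm or so below the rim (deeper, the gripper body jams on it).
- low_lid (a joint): white push-in lid of the low tub, 94 x 44, sliding in the tub's mouth, held by friction (about 6 N): 0 = standing 12 mm proud of the rim, 0.012 m = fully home, its top flush with the rim
- low_label (a point): centre of the bar-code label (46 x 36) on top of the low tub's lid; it lies 20 mm from the tub's centre towards its +x end, 46 mm above the tub's underside when the lid is home; moves with the lid
- tray: black letter tray, fixed to the desk: 220 (x) by 340 (y) outside, floor and walls 5 thick, walls 22 high. Origin: centre of its underside; floor top is 5 mm above it. Room for all tubs side by side along y, 100 mm apart
- holder: grey desk holder for the scanner, fixed: foot plate 100 x 86 and an open-topped pocket 54 (x) by 44 (y) inside, rim 52 above the desk, pocket floor 6 above the desk. Origin: centre of its underside; z up
- scanner: black stick bar-code scanner, loose, 145 high, 0.16 kg, standing upright in the holder: head 46 (x) by 36 (y), 46 high, at the bottom, then a grip 36 (x) by 30 (y) to the top. Origin: centre of the underside, the scanning window; z up; it reads straight down (-z). Grip across the 30 mm from above, 110 to 125 mm above the underside. Fits the pocket at either half turn
- mouse: black computer mouse, 105 x 60 x 33, to be left alone; origin: centre of its underside
- pen_cup: dark metal cup with pens, 80 across, 150 high with the pens, to be left alone; origin: centre of its underside
- stapler: black stapler, 140 x 36 x 45, to be left alone; origin: centre of its underside
- water_bottle: pale plastic water bottle with a red cap, 70 across, 230 high, to be left alone; origin: centre of its underside
Not all that is in view belongs to the job. Leave any blue look-alike of the scanner alone.

How it is judged:
By the outcome, as a careful person would: the job done as asked, in the order asked, and still so for the second after the job is handed in, with the robot touching nothing.
Of tall_tub, mid_tub, low_tub only 2 to 3 are there at a start; the rules pass over those that are not, and their reading is None.
At some moment in a run one of tall_tub, mid_tub, low_tub may be knocked a few centimetres aside while the robot is not near it.
It also fails if it takes over 210 s, if anything falls off the work surface, if the arm or the gripper's body presses on something with over 40 N, if the wrist force passes 120 N, or if a joint passes its speed limit or range.

ROBOT

A 6-joint arm with a two-finger parallel gripper is mounted at the origin on the work surface. World frame = base frame: x ahead of the robot, y to its left, z up, the work surface at z = 0. Lengths are in m, angles in rad, forces in N, time in s.
With the tool pointing down it reaches from about 0.35 to 0.975 m from the base axis. Payload 4.9 kg.
Tool frame: the origin (TCP) lies at the very end of the fingers, on their centre line; the grasp point (between the pads) lies 19 mm behind it; z points along the fingers, y is the line along which they close (so a half turn about z gives the same grasp; the last joint's range is limited). The gripper opens to 85 mm and grips with 20 to 120 N. Pads are 22 mm wide; open, the fingers measure 114 mm over their backs; the gripper's body (76 mm by 85 mm) begins 54 mm behind the grasp point. The pads swing forward as they close: fully open they stand 13 mm farther back than shut.
Start: joints at [-1.257, 0.053, 1.613, -0, 1.476, -0.119], TCP at [0.262, -0.567, 0.231] pointing down, gripper open.
Joint ranges: [-3.01, 3.01], [-1.01, 2.22], [0.06, 2.58], [-1.02, 4.17], [0.09, 2.62], [-3.14, 3.14]. Speed limits (rad/s): [2.57, 2.57, 3.14, 3.14, 3.14, 3.14].

INTERFACE

Orientations are given as a rotation vector (axis times angle).
In Python, from station import get_obs, get_image, get_calibration, finish_job gives the robot as it stands.
- The arm moves only by the tool servo_tool, never from a script. Its argument "increments" is a list of rows, each a list of 5 numbers: the opening, from 0 (shut) to 1 (fully open), then the shift along the tool's x, y, z in mm, then the turn about the tool's z in degrees. In form: [[jaw, tx, ty, tz, spin], ...]. A call has 1 to 12 rows; each row shifts and turns the commanded pose from where the row before left it, along the tool's axes as they then stand; what a row does not reach is not made up. A row lasts 1/8 s, in which the tool goes at most 62.5 mm and 10.7 degrees, less where a joint would pass 70% of its speed; a pose out of reach is approached as far as the arm can. A call is refused whole if a number of a shift passes 62.5 or a number of a turn 10.7, either way. A call with a gripper value outside its range is refused whole. The fingers move at their own pace and stop on an object; "force" is the grip in N (left out, the last holds). Time passes only in rows, so rows that do not move let the fingers close. It gives the time, the measured TCP pose, the force, the opening and the grip force at its end, in the units of the state.
- get_obs(): the state, without advancing time (a new reading comes with each control period).
- get_image(name): name is "side" or "top"; returns the picture (400x640x3 uint8, red, green, blue); there is no depth.
- get_calibration(name): a dict with "fx", "fy", "cx", "cy" (pixels), "R" (3x3) and "t" (3): a world point X has camera coordinates R X + t. Camera axes: x right, y down, z forward; pixel columns grow to the right and rows downward; lengths in m; the calibration is good to about 2 mm. A picture is of the moment at which its call begins. get_calibration takes no time and is no camera call.
- finish_job(): hands the job in; it is judged then, once.
The state is a dict: "t": time; "q": joint angles; "dq": joint speeds; "effort": joint torques, N m; "tool_pos": TCP position; "tool_rot": TCP orientation; "contact_force": force on the tool from outside, world axes, zero at the start; "wrist_torque": the same for the moment, N m; "opening": finger opening in m; "grip_force": force on a finger pad.
Only numpy, scipy, OpenCV 4.12 (cv2) and the standard library are available. Lean on these libraries where they do the work, as an engineer would, in place of code of your own. Each camera call takes 0.05 s, during which the arm holds its last target. There are 200 camera calls.

## Working session

There is one attempt and no reset: what is moved stays moved. The work goes in short steps, Python scripts to look and compute and a tool call to move; the robot and the scene stay as the last step left them, time stands still between calls to the robot, and variables do not carry over. Pictures are saved under pics/ and viewed, at most 14 in all, crops included, and the job is handed in when it is done.

Besides the shell and the picture viewer there is one more tool, called after ">>>" in YAML: its name, and indented under it one key for each argument. servo_tool: Moves the arm, as the interface text tells. Its arguments: {"type":"object","properties":{"increments":{"type":"array"},"force":{"type":"number"}},"required":["increments"]}

```bash
mkdir -p pics
python3 - <<'E'
from station import *
import cv2
for n in("side","top"):
    im=get_image(n); cv2.imwrite(f"pics/{n}0.png",im[:,:,::-1])
    c=get_calibration(n); print(n,c)
o=get_obs(); print(o)
E
```

```text
side {'fx': 444.07403683758037, 'fy': 444.07403683758037, 'cx': 321.22529029048866, 'cy': 201.80835761143902, 'R': array([[-0.9010341 , -0.43374659,  0.00120176],
       [-0.2362946 ,  0.48853429, -0.83993994],
       [ 0.36373399, -0.7570985 , -0.54267803]]), 't': array([0.49923813, 0.228969  , 1.52792861])}
top {'fx': 429.7732206460387, 'fy': 429.7732206460387, 'cx': 313.3971899373392, 'cy': 203.5690305042437, 'R': array([[-0.01924955, -0.99979763, -0.00584376],
       [-0.98935266,  0.01989113, -0.14417232],
       [ 0.14425938,  0.00300628, -0.98953534]]), 't': array([-0.0110998 ,  0.60136276,  1.38611241])}
{'t': 0.1, 'q': array([-1.25697541e+00,  5.32858408e-02,  1.61416889e+00,  2.19223987e-05,
        1.47599099e+00, -1.19011930e-01]), 'dq': array([ 0.0003893 , -0.00070617, -0.00317611, -0.00057524,  0.000287  ,
        0.0004021 ]), 'effort': array([ 2.55164068e-04, -3.94906175e+01, -3.71363604e+01, -1.45647259e-04,
        3.89183508e-03, -9.43529756e-06]), 'tool_pos': array([ 0.26197596, -0.566822  ,  0.23018177]), 'tool_rot': array([-3.06650679e+00, -6.74197725e-01,  2.48813606e-04]), 'contact_force': array([0.36546508, 0.48505006, 0.38824758]), 'wrist_torque': array([-0.0034651 ,  0.03637918, -0.05035595]), 'grip_force': 0.0, 'opening': 0.08532734504811515}
```

View pics/side0.png

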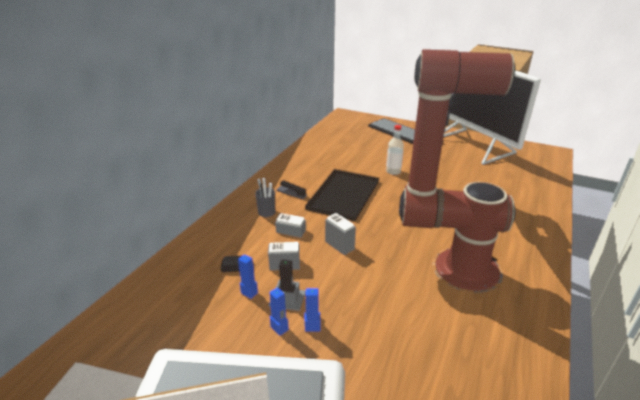

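View pics/top0.png

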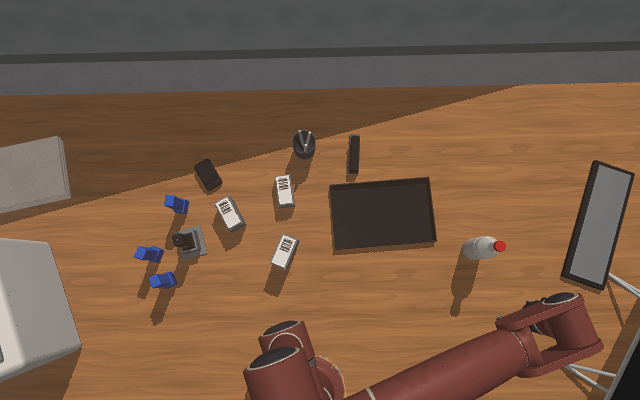

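Side view: tubs at about (340,232) tall, (284,256) mid and (291,225) low. The black scanner is in its holder at (287,285), with three blue look-alikes at (247,277), (278,311) and (312,310). Top view: tubs at (284,252), (229,213) and (285,191), holder at (189,243), tray at (383,214). Next I'll enlarge both views.

Run:
```python
import cv2
a=cv2.imread("pics/top0.png")[160:310,130:330]; cv2.imwrite("pics/topc.png",cv2.resize(a,None,fx=4,fy=4,interpolation=cv2.INTER_CUBIC))
a=cv2.imread("pics/side0.png")[160:340,210:390]; cv2.imwrite("pics/sidec.png",cv2.resize(a,None,fx=3.3333,fy=3.3333,interpolation=cv2.INTER_CUBIC))
```

```text
(no output)
```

View pics/topc.png

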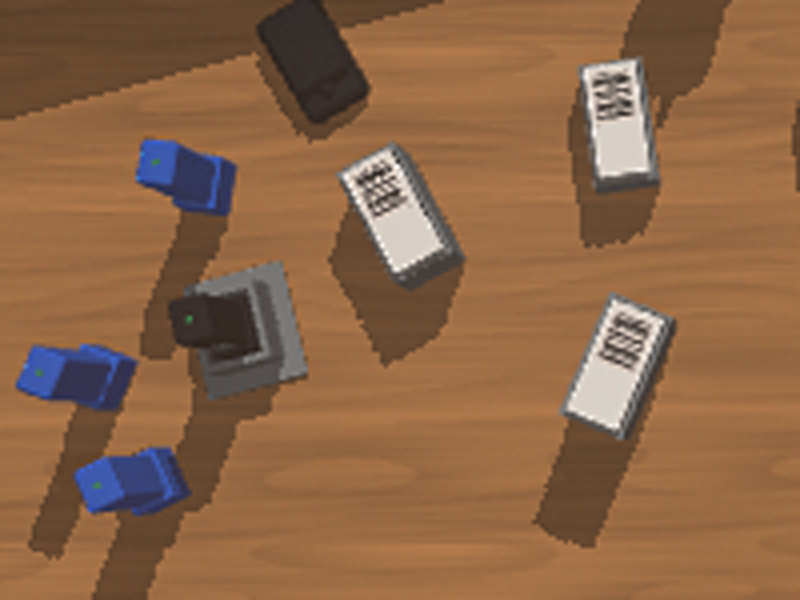

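View pics/sidec.png

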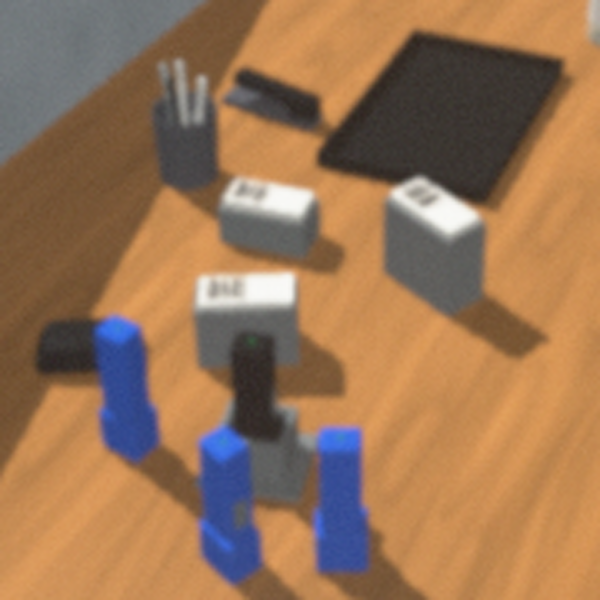

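Candidates for the scanner in the top crop: black in the grey holder (225,325), blue (185,178), blue (75,377), blue (130,482). The black one standing in the holder is the scanner, and this crop confirms it. The lids look proud, and every label is at the tub's far (+x) end. Now I'll fit the poses.

```bash
cat > h.py <<'E'
import numpy as np, cv2
from scipy.optimize import least_squares
from scipy.spatial.transform import Rotation as Rt
from station import *
C={n:get_calibration(n) for n in("side","top")}
def proj(n,X):
    c=C[n]; p=np.atleast_2d(X)@np.array(c["R"]).T+c["t"]
    return np.c_[c["fx"]*p[:,0]/p[:,2]+c["cx"],c["fy"]*p[:,1]/p[:,2]+c["cy"]]
def tc(P): return np.array(P,float)/4+[130,160]-.375
def sc(P): return np.array(P,float)/3.3333+[210,160]-.35
def rect(x,y,yaw,z,L,W,sg=[(1,1),(1,-1),(-1,-1),(-1,1)]):
    c,s=np.cos(yaw),np.sin(yaw); return np.array([[x+c*a*L/2-s*b*W/2,y+s*a*L/2+c*b*W/2,z] for a,b in sg])
def fit(L,W,top=None,side=None,p0=(.55,0,0,.05),z=None):
    # corner order: (+x+y),(+x-y),(-x-y),(-x+y); None/nan = unseen
    def f(p):
        r=rect(p[0],p[1],p[2],p[3] if z is None else z,L,W); e=[]
        if top is not None: e.append(proj("top",r)-top)
        if side is not None: e.append(proj("side",r)-side)
        e=np.concatenate(e).ravel(); return e[~np.isnan(e)]
    s=least_squares(f,p0,loss="soft_l1"); p=s.x
    print("x %.4f y %.4f yaw %.1f z %.4f"%(p[0],p[1],np.degrees(p[2]),p[3]),"rms px %.2f"%np.sqrt(np.mean(f(p)**2)),"res",np.round(f(p),1).tolist()); return p
def go(x,y,z,yaw):
    o=get_obs(); R=Rt.from_rotvec(o["tool_rot"]).as_matrix(); y0=np.degrees(np.arctan2(R[1,0],R[0,0]))
    d=R.T@(np.array([x,y,z])-o["tool_pos"])*1000; w=(yaw-y0+90)%180-90
    th=np.radians(yaw); R2=np.c_[[np.cos(th),np.sin(th),0],[np.sin(th),-np.cos(th),0],[0,0,-1]]
    print("t %.2f pos"%o["t"],np.round(o["tool_pos"],4),"yaw %.1f"%y0,"tool shift mm",np.round(d,1),"then spin deg %.1f"%-w,"tilt",np.round(np.degrees(np.arccos(-R[2,2])),2),"F",np.round(o["contact_force"],1))
E
python3 - <<'E'
from h import *
n=np.nan
print("tall");fit(.094,.044,tc([(615,300),(668,320),(618,432),(568,411)]),sc([(390,200),(420,180),(483,220),(445,236)]))
print("mid");fit(.094,.044,tc([(345,180),(392,150),(452,250),(405,281)]),sc([(197,308),(196,280),(297,273),(297,303)]))
print("low");fit(.094,.044,tc([(583,67),(640,60),(653,178),(600,186)]),sc([(223,207),(233,181),(315,192),(304,217)]))
print("tray");fit(.22,.34,np.array([(330,185),(429,178),(436,241),(333.5,250)]),sc([(320,162),(415,32),(563,62),(490,203)]))
print("holder foot");fit(.1,.086,tc([(n,n),(282,262),(308,378),(212,398)]),z=.006)
o=get_obs();print(o["opening"])
E
```

```text
tall
x 0.4444 y 0.0723 yaw -23.9 z 0.1034 rms px 0.55 res [0.0, -0.3, -0.4, 0.1, 0.3, -0.1, -0.2, -0.3, 0.2, -0.9, 0.3, 0.6, -0.7, 0.1, 1.6, 0.2]
mid
x 0.5709 y 0.2511 yaw 31.0 z 0.0759 rms px 0.84 res [0.0, -0.2, -0.1, 0.2, -0.3, -0.5, -0.3, -1.0, 1.9, -0.2, 2.2, 0.1, -0.6, 0.6, 0.1, -0.3]
low
x 0.6474 y 0.0731 yaw 8.5 z 0.0542 rms px 0.88 res [0.1, 0.9, -1.2, 0.4, 0.1, -1.6, 0.2, -1.4, 0.3, -1.4, 1.6, 0.1, 0.1, 1.0, -0.5, -0.0]
tray
x 0.5676 y -0.2557 yaw 3.6 z 0.0114 rms px 0.87 res [-0.5, 0.6, -0.6, -0.5, 0.3, 0.6, 1.7, -0.0, -0.8, -0.8, 0.0, 1.2, 0.9, 1.0, -0.9, -1.4]
holder foot
x 0.4825 y 0.3920 yaw 13.3 z 0.0500 rms px 0.57 res [0.4, -0.2, 0.2, -0.5, -0.8, 0.9]
0.08532734504811515
```

Heights of about 103, 76 and 54 mm match the tall, mid and low tubs. I'll start with the tall one.

```bash
python3 -c "
from h import *
go(.444,.072,.15,-24)"
```

```text
t 0.10 pos [ 0.262  -0.5668  0.2302] yaw 24.8 tool shift mm [ 433.2 -503.4   81.2] then spin deg 48.8 tilt 0.11 F [0.4 0.5 0.4]
```

>>> servo_tool:
  increments:
    - [0, 36.1, -42, 0, 0]
    - [0, 36.1, -42, 0, 0]
    - [0, 36.1, -42, 0, 0]
    - [0, 36.1, -42, 0, 0]
    - [0, 36.1, -42, 0, 0]
    - [0, 36.1, -42, 0, 0]
    - [0, 36.1, -42, 0, 0]
    - [0, 36.1, -42, 0, 0]
    - [0, 36.1, -42, 0, 0]
    - [0, 36.1, -42, 0, 0]
    - [0, 36.1, -42, 0, 0]
    - [0, 36.1, -41, 0, 0]
  force: 40

```text
t: 1.6
tool_pos: [0.4444, 0.0729, 0.231]
tool_rot: [3.068, 0.675, 0.0]
contact_force: [1.0, -0.6, -0.3]
opening: 0.0001
grip_force: 0.0
```

>>> servo_tool:
  increments:
    - [0, 0, 0, 15, 9.8]
    - [0, 0, 0, 15, 9.8]
    - [0, 0, 0, 15, 9.8]
    - [0, 0, 0, 15, 9.8]
    - [0, 0, 0, 15, 9.6]
    - [0, 0, 0, 0, 0]
    - [0, 0, 0, 0, 0]

```text
t: 2.48
tool_pos: [0.4446, 0.0709, 0.1567]
tool_rot: [-3.074, 0.65, -0.001]
contact_force: [-0.0, -0.1, 0.3]
opening: -0.0004
grip_force: 0.0
```

```bash
python3 -c "
from h import *
go(.444,.072,.118,-24)"
```

```text
t 2.48 pos [0.4446 0.0709 0.1567] yaw -23.9 tool shift mm [-1.  -0.7 38.7] then spin deg 0.1 tilt 0.02 F [-0.  -0.1  0.3]
```

>>> servo_tool:
  increments:
    - [0, -1, -1, 20, 0]
    - [0, 0, 0, 18, 0]
    - [0, 0, 0, 4, 0]
    - [0, 0, 0, 4, 0]
    - [0, 0, 0, 4, 0]
    - [0, 0, 0, 4, 0]
    - [0, 0, 0, 2, 0]
    - [0, 0, 0, 1, 0]

```text
t: 3.48
tool_pos: [0.4445, 0.0723, 0.1007]
tool_rot: [-3.073, 0.653, -0.001]
contact_force: [-2.4, -0.7, 5.5]
opening: 0.0001
grip_force: 3.0
```

>>> servo_tool:
  increments:
    - [0, 0, 0, 1, 0]
    - [0, 0, 0, 0.5, 0]
    - [0, 0, 0, 0, 0]

```text
t: 3.85
tool_pos: [0.4446, 0.0723, 0.1]
tool_rot: [-3.073, 0.653, -0.001]
contact_force: [-5.1, -0.8, 9.4]
opening: 0.0004
grip_force: 4.7
```

>>> servo_tool:
  increments:
    - [0, 0, 0, 0.5, 0]
    - [0, 0, 0, 0, 0]

```text
t: 4.1
tool_pos: [0.4446, 0.0723, 0.1]
tool_rot: [-3.073, 0.653, -0.001]
contact_force: [-6.9, -0.7, 12.0]
opening: -0.0
grip_force: 6.0
```

Stopped at the rim (z = 0.100) with 12 N, so the lid is home. Now grip the tall tub.

>>> servo_tool:
  increments:
    - [1, 0, 0, -30, 0]
    - [1, 0, 0, -30, 0]
    - [1, 0, 0, 0, 0]
    - [1, 0, 0, 0, 0]
    - [1, 0, 0, 0, 0]
    - [1, 0, 0, 25, 0]
    - [1, 0, 0, 25, 0]
    - [1, 0, 0, 25, 0]
    - [1, 0, 0, 24, 0]
    - [0, 0, 0, 0, 0]
    - [0, 0, 0, 0, 0]
    - [0, 0, 0, 0, 0]
  force: 40

```text
t: 5.6
tool_pos: [0.4444, 0.0722, 0.0591]
tool_rot: [-3.073, 0.653, -0.002]
contact_force: [-1.1, -0.9, -2.7]
opening: 0.0536
grip_force: 49.7
```

>>> servo_tool:
  increments:
    - [0, 0, 0, 0, 0]
    - [0, 0, 0, 0, 0]
    - [0, 0, 0, 0, 0]

```text
t: 5.98
tool_pos: [0.4441, 0.0722, 0.0586]
tool_rot: [3.073, -0.653, 0.001]
contact_force: [0.1, 0.4, -0.9]
opening: 0.0533
grip_force: 49.7
```

>>> servo_tool:
  increments:
    - [0, 0, 0, -20, 0]
    - [0, 0, 0, -40, 0]
    - [0, 0, 0, 0, 0]

```text
t: 6.35
tool_pos: [0.4466, 0.0723, 0.1219]
tool_rot: [-3.071, 0.653, -0.012]
contact_force: [0.2, 0.2, -1.8]
opening: 0.0538
grip_force: 49.9
```

```bash
python3 -c "
from h import *
go(.574,-.3555,.120,3.6)"
```

```text
t 6.35 pos [0.4466 0.0723 0.1219] yaw -24.0 tool shift mm [290.4 339.    2.9] then spin deg -27.6 tilt 0.44 F [ 0.2  0.2 -1.8]
```

>>> servo_tool:
  increments:
    - [0, 15, 17, 0, 0]
    - [0, 29, 34, 0, 0]
    - [0, 29, 34, 0, 0]
    - [0, 29, 34, 0, 0]
    - [0, 29, 34, 0, 0]
    - [0, 29, 34, 0, 0]
    - [0, 29, 34, 0, 0]
    - [0, 29, 34, 0, 0]
    - [0, 29, 34, 0, 0]
    - [0, 29, 34, 0, 0]
    - [0, 14, 16, 0, 0]
    - [0, 0, 0, 0, -9.2]

```text
t: 7.85
tool_pos: [0.5703, -0.3567, 0.1158]
tool_rot: [-3.115, 0.401, 0.003]
contact_force: [-0.6, 0.7, -2.5]
opening: 0.0538
grip_force: 49.8
```

>>> servo_tool:
  increments:
    - [0, 0, 0, 0, -9.2]
    - [0, 0, 0, 0, -9.2]
    - [0, 0, 0, 0, 0]
    - [0, 0, 0, 0, 0]

```text
t: 8.35
tool_pos: [0.5705, -0.355, 0.1171]
tool_rot: [-3.139, -0.095, 0.002]
contact_force: [0.6, -0.3, -2.0]
opening: 0.0535
grip_force: 49.8
```

```bash
python3 -c "
from h import *
go(.574,-.3555,.064,3.6)
cv2.imwrite('pics/a.png',cv2.resize(get_image('top')[150:300,200:460,::-1],None,fx=3,fy=3,interpolation=cv2.INTER_CUBIC))"
```

```text
t 8.35 pos [ 0.5705 -0.355   0.1171] yaw 3.5 tool shift mm [ 3.5  0.8 53.1] then spin deg -0.1 tilt 0.09 F [ 0.6 -0.3 -2. ]
```

View pics/a.png

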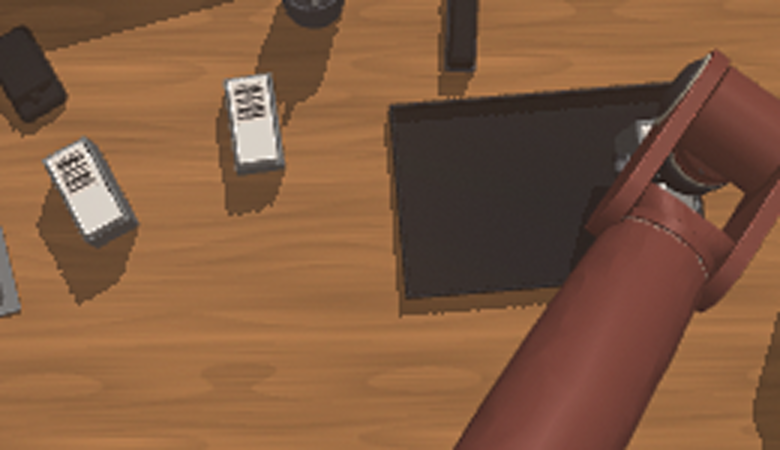

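The gripper is over the tray's right end and the other tubs haven't moved. Lowering the tub now.

>>> servo_tool:
  increments:
    - [0, 2, 0, 20, 0]
    - [0, 1, 0, 20, 0]
    - [0, 0, 0, 8, 0]
    - [0, 0, 0, 3, 0]
    - [0, 0, 0, 2, 0]
    - [0, 0, 0, 0, 0]

```text
t: 9.15
tool_pos: [0.5742, -0.3555, 0.0659]
tool_rot: [3.139, 0.098, 0.001]
contact_force: [-0.3, -0.0, -2.6]
opening: 0.0541
grip_force: 49.8
```

>>> servo_tool:
  increments:
    - [0, 0, 0, 1.5, 0]
    - [0, 0, 0, 1, 0]
    - [0, 0, 0, 0, 0]

```text
t: 9.52
tool_pos: [0.5742, -0.3554, 0.0636]
tool_rot: [3.14, 0.099, 0.001]
contact_force: [-0.9, 0.8, 1.5]
opening: 0.0534
grip_force: 49.8
```

Touching the floor (+1.5 N). Release, then go to the low tub.

>>> servo_tool:
  increments:
    - [0.85, 0, 0, 0, 0]
    - [0.85, 0, 0, 0, 0]
    - [0.85, 0, 0, -20, 0]
    - [0.85, 0, 0, -40, 0]
    - [0.85, 0, 0, -40, 0]
    - [0, 0, 0, -10, 0]
    - [0, 0, 0, 0, 0]

```text
t: 10.4
tool_pos: [0.5743, -0.3555, 0.1741]
tool_rot: [3.139, 0.099, 0.003]
contact_force: [-0.0, 0.6, -0.3]
opening: 0.0368
grip_force: 0.0
```

```bash
python3 -c "
from h import *
go(.647,.073,.17,8.5)"
```

```text
t 10.40 pos [ 0.5743 -0.3555  0.1741] yaw 3.6 tool shift mm [  99.4 -423.1    3.7] then spin deg -4.9 tilt 0.12 F [-0.   0.6 -0.3]
```

>>> servo_tool:
  increments:
    - [0, 5, -22, 0, 0]
    - [0, 10.5, -44.6, 0, 0]
    - [0, 10.5, -44.6, 0, 0]
    - [0, 10.5, -44.6, 0, 0]
    - [0, 10.5, -44.6, 0, 0]
    - [0, 10.5, -44.6, 0, 0]
    - [0, 10.5, -44.6, 0, 0]
    - [0, 10.5, -44.6, 0, 0]
    - [0, 10.5, -44.6, 0, 0]
    - [0, 10.5, -44.6, 0, 0]
    - [0, 0, 0, 20, -5]
    - [0, 0, 0, 0, 0]

```text
t: 11.9
tool_pos: [0.6437, 0.0753, 0.1485]
tool_rot: [-3.132, -0.237, 0.012]
contact_force: [-0.5, 0.4, -0.9]
opening: -0.0001
grip_force: 0.0
```

```bash
python3 -c "
from h import *
go(.647,.073,.062,8.5)
cv2.imwrite('pics/b.png',get_image('top')[:,:,::-1])
cv2.imwrite('pics/bs.png',get_image('side')[:,:,::-1])"
```

```text
t 11.90 pos [0.6437 0.0753 0.1485] yaw 8.6 tool shift mm [ 3.6  2.9 86.5] then spin deg 0.1 tilt 0.44 F [-0.5  0.4 -0.9]
```

View pics/b.png

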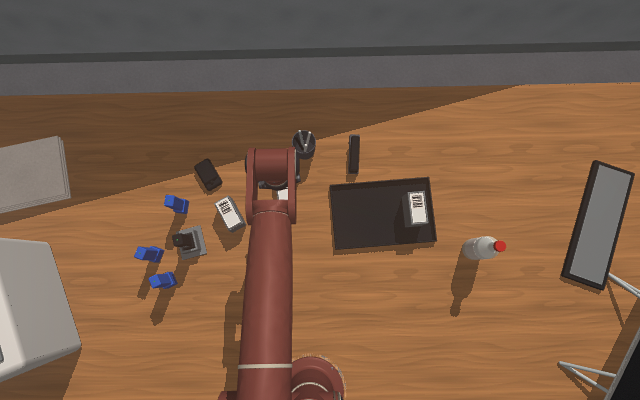

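The tall tub stands in the tray at (417,208), the mid tub hasn't moved (229,213), and the gripper is over the low tub.

>>> servo_tool:
  increments:
    - [0, 4, 3, 30, 0]
    - [0, 0, 0, 30, 0]
    - [0, 0, 0, 25, 0]
    - [0, 0, 0, 4, 0]
    - [0, 0, 0, 4, 0]
    - [0, 0, 0, 4, 0]
    - [0, 0, 0, 3, 0]
    - [0, 0, 0, 1, 0]
    - [0, 0, 0, 1, 0]
    - [0, 0, 0, 1, 0]
    - [0, 0, 0, 0, 0]

```text
t: 13.38
tool_pos: [0.6523, 0.0711, 0.0521]
tool_rot: [3.132, 0.235, 0.004]
contact_force: [-1.3, -0.7, 4.7]
opening: 0.0
grip_force: 2.6
```

>>> servo_tool:
  increments:
    - [0, 0, 0, 2, 0]
    - [0, 0, 0, 2, 0]
    - [0, 0, 0, 1, 0]
    - [0, 0, 0, 1, 0]
    - [0, 0, 0, 0, 0]

```text
t: 14.0
tool_pos: [0.6523, 0.0711, 0.0461]
tool_rot: [3.132, 0.235, 0.004]
contact_force: [-0.9, -0.2, 4.5]
opening: -0.0001
grip_force: 2.6
```

>>> servo_tool:
  increments:
    - [0, 0, 0, 1, 0]
    - [0, 0, 0, 1, 0]
    - [0, 0, 0, 0.5, 0]
    - [0, 0, 0, 0, 0]

```text
t: 14.5
tool_pos: [0.6525, 0.0711, 0.046]
tool_rot: [3.132, 0.236, 0.003]
contact_force: [-7.4, -0.2, 16.0]
opening: 0.0
grip_force: 7.7
```

>>> servo_tool:
  increments:
    - [1, 0, 0, -30, 0]
    - [1, -5, -2.5, -20, 0]
    - [1, 0, 0, 0, 0]
    - [1, 0, 0, 0, 0]
    - [1, 0, 0, 0, 0]
    - [1, 0, 0, 30, 0]
    - [1, 0, 0, 30, 0]
    - [1, 0, 0, 26, 0]
    - [1, 0, 0, 0, 0]

```text
t: 15.62
tool_pos: [0.6427, 0.0729, 0.0014]
tool_rot: [-3.132, -0.235, 0.012]
contact_force: [-1.0, 0.5, 0.3]
opening: 0.0854
grip_force: 0.0
```

>>> servo_tool:
  increments:
    - [0, 0, 0, 0, 0]
    - [0, 0, 0, 0, 0]
    - [0, 0, 0, 0, 0]
    - [0, 0, 0, 0, 0]
    - [0, 0, 0, 0, 0]

```text
t: 16.25
tool_pos: [0.6472, 0.0731, 0.0072]
tool_rot: [-3.133, -0.235, -0.005]
contact_force: [0.4, 0.8, 6.8]
opening: 0.0532
grip_force: 45.0
```

>>> servo_tool:
  increments:
    - [0, 0, 0, -10, 0]
    - [0, 0, 0, -30, 0]
    - [0, 0, 0, -40, 0]
    - [0, 0, 0, -15, 0]
    - [0, 0, 0, 0, 0]
    - [0, 0, 0, 0, 0]

```text
t: 17.0
tool_pos: [0.6443, 0.073, 0.098]
tool_rot: [-3.132, -0.235, 0.006]
contact_force: [0.4, -0.9, -2.8]
opening: 0.0533
grip_force: 44.3
```

```bash
python3 -c "
from h import *
go(.5676,-.2557,.1,3.6)"
```

```text
t 17.00 pos [0.6443 0.073  0.098 ] yaw 8.6 tool shift mm [-124.9  313.5   -1.7] then spin deg 5.0 tilt 0.21 F [ 0.4 -0.9 -2.8]
```

>>> servo_tool:
  increments:
    - [0, -7, 17.5, 0, 0]
    - [0, -14, 35, 0, 0]
    - [0, -14, 35, 0, 0]
    - [0, -14, 35, 0, 0]
    - [0, -14, 35, 0, 0]
    - [0, -14, 35, 0, 0]
    - [0, -14, 35, 0, 0]
    - [0, -14, 35, 0, 0]
    - [0, -14, 35, 0, 0]
    - [0, -6, 16, 0, 0]
    - [0, 0, 0, 0, 5]
    - [0, 0, 0, 0, 0]

```text
t: 18.5
tool_pos: [0.5683, -0.2556, 0.0994]
tool_rot: [-3.139, -0.099, 0.002]
contact_force: [0.4, -0.5, -2.1]
opening: 0.0539
grip_force: 44.2
```

>>> servo_tool:
  increments:
    - [0, 0, 0, 0, 0]
    - [0, 0, 0, 0, 0]

```text
t: 18.75
tool_pos: [0.569, -0.2552, 0.1001]
tool_rot: [-3.14, -0.101, 0.0]
contact_force: [0.2, -0.5, -1.6]
opening: 0.0538
grip_force: 44.2
```

```bash
python3 -c "
from h import *
go(.5676,-.2557,.0125,3.6)"
```

```text
t 18.75 pos [ 0.569  -0.2552  0.1001] yaw 3.7 tool shift mm [-1.4  0.4 87.6] then spin deg 0.1 tilt 0.02 F [ 0.2 -0.5 -1.6]
```

>>> servo_tool:
  increments:
    - [0, -1, 0, 20, 0]
    - [0, 0, 0, 30, 0]
    - [0, 0, 0, 20, 0]
    - [0, 0, 0, 10, 0]
    - [0, 0, 0, 4, 0]
    - [0, 0, 0, 0, 0]
    - [0, 0, 0, 0, 0]

```text
t: 19.62
tool_pos: [0.5688, -0.2562, 0.0175]
tool_rot: [3.139, 0.099, 0.003]
contact_force: [-0.2, 0.6, -3.0]
opening: 0.0535
grip_force: 44.2
```

>>> servo_tool:
  increments:
    - [0, 0, 0, 2, 0]
    - [0, 0, 0, 1.5, 0]
    - [0, 0, 0, 1, 0]
    - [0, 0, 0, 0, 0]

```text
t: 20.12
tool_pos: [0.5681, -0.2558, 0.0123]
tool_rot: [-3.14, -0.099, 0.0]
contact_force: [-2.2, 1.4, 2.3]
opening: 0.0535
grip_force: 44.6
```

>>> servo_tool:
  increments:
    - [0.85, 0, 0, 0, 0]
    - [0.85, 0, 0, 0, 0]
    - [0.85, 0, 0, -20, 0]
    - [0.85, 0, 0, -40, 0]
    - [0.85, 0, 0, -40, 0]
    - [0, 0, 0, -40, 0]
    - [0, 0, 0, -15, 0]
    - [0, 0, 0, 0, 0]

```text
t: 21.12
tool_pos: [0.5687, -0.2561, 0.1685]
tool_rot: [3.138, 0.099, 0.004]
contact_force: [-0.1, -0.6, -0.5]
opening: 0.018
grip_force: 0.0
```

```bash
python3 -c "
from h import *
cv2.imwrite('pics/c.png',cv2.resize(get_image('top')[150:300,200:460,::-1],None,fx=3,fy=3,interpolation=cv2.INTER_CUBIC))
cv2.imwrite('pics/cs.png',cv2.resize(get_image('side')[160:340,210:390,::-1],None,fx=3.3333,fy=3.3333,interpolation=cv2.INTER_CUBIC))
go(.571,.251,.16,31)"
```

```text
t 21.23 pos [ 0.5672 -0.2553  0.165 ] yaw 3.6 tool shift mm [  35.6 -505.     5.7] then spin deg -27.4 tilt 0.15 F [ 0.3  0.2 -0.3]
```

View pics/c.png

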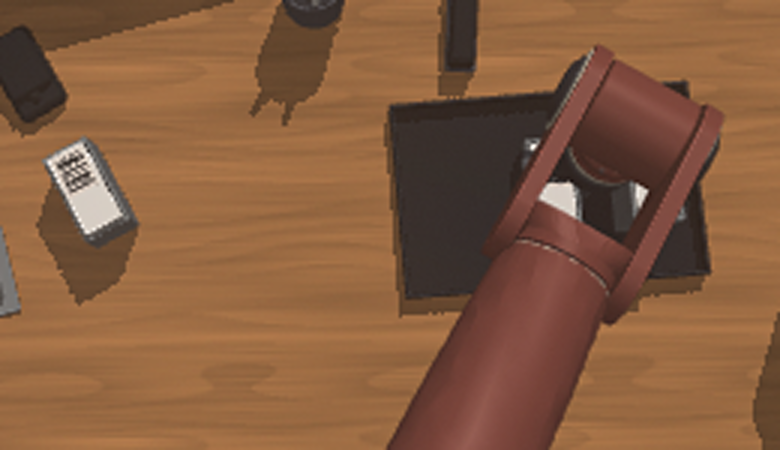

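Both tubs are in the tray and the mid tub is unmoved at crop (90,190). Going to the mid tub.

>>> servo_tool:
  increments:
    - [0, 2, -25, 0, 0]
    - [0, 3, -48, 0, 0]
    - [0, 3, -48, 0, 0]
    - [0, 4, -48, 0, 0]
    - [0, 4, -48, 0, 0]
    - [0, 4, -48, 0, 0]
    - [0, 4, -48, 0, 0]
    - [0, 3, -48, 0, 0]
    - [0, 3, -48, 0, 0]
    - [0, 3, -48, 0, 0]
    - [0, 2.6, -48, 0, 0]
    - [0, 0, 0, 0, -9]

```text
t: 22.72
tool_pos: [0.5695, 0.2544, 0.1648]
tool_rot: [-3.121, -0.359, 0.005]
contact_force: [-0.2, -0.5, 0.2]
opening: 0.0003
grip_force: 0.0
```

>>> servo_tool:
  increments:
    - [0, 0, 0, 20, -9]
    - [0, 0, 0, 10, -9.4]
    - [0, 0, 0, 0, 0]
    - [0, 0, 0, 0, 0]
    - [0, 0, 0, 0, 0]

```text
t: 23.35
tool_pos: [0.572, 0.2508, 0.1374]
tool_rot: [-3.028, -0.838, -0.001]
contact_force: [-0.3, -0.9, -0.2]
opening: -0.0002
grip_force: 0.0
```

```bash
python3 -c "
from h import *
go(.571,.251,.09,31)"
```

```text
t 23.35 pos [0.572  0.2508 0.1374] yaw 30.9 tool shift mm [-0.8 -0.7 47.4] then spin deg -0.1 tilt 0.05 F [-0.3 -0.9 -0.2]
```

>>> servo_tool:
  increments:
    - [0, -1, -1, 25, 0]
    - [0, 0, 0, 22, 0]
    - [0, 0, 0, 4, 0]
    - [0, 0, 0, 4, 0]
    - [0, 0, 0, 4, 0]
    - [0, 0, 0, 4, 0]
    - [0, 0, 0, 1, 0]
    - [0, 0, 0, 1, 0]
    - [0, 0, 0, 1, 0]
    - [0, 0, 0, 0, 0]

```text
t: 24.6
tool_pos: [0.5712, 0.251, 0.0727]
tool_rot: [3.027, 0.839, 0.002]
contact_force: [-2.2, -1.5, 5.1]
opening: -0.0001
grip_force: 2.5
```

>>> servo_tool:
  increments:
    - [0, 0, 0, 1, 0]
    - [0, 0, 0, 0.5, 0]
    - [0, 0, 0, 0, 0]

```text
t: 24.98
tool_pos: [0.5713, 0.251, 0.072]
tool_rot: [3.027, 0.839, 0.002]
contact_force: [-4.4, -1.2, 9.3]
opening: -0.0002
grip_force: 4.4
```

>>> servo_tool:
  increments:
    - [0, 0, 0, 1, 0]
    - [0, 0, 0, 0, 0]

```text
t: 25.22
tool_pos: [0.5714, 0.2511, 0.072]
tool_rot: [3.027, 0.84, 0.002]
contact_force: [-7.0, -2.5, 12.4]
opening: -0.0002
grip_force: 6.5
```

>>> servo_tool:
  increments:
    - [1, 0, 0, -30, 0]
    - [1, 0, 0, -30, 0]
    - [1, 0, 0, 0, 0]
    - [1, 0, 0, 0, 0]
    - [1, 0, 0, 0, 0]
    - [1, 0, 0, 0, 0]
    - [1, 0, 0, 25, 0]
    - [1, 0, 0, 25, 0]
    - [1, 0, 0, 25, 0]
    - [1, 0, 0, 22, 0]
    - [1, 0, 0, 0, 0]
    - [0, 0, 0, 0, 0]

```text
t: 26.72
tool_pos: [0.5711, 0.251, 0.032]
tool_rot: [-3.027, -0.839, -0.002]
contact_force: [0.2, 0.1, 0.4]
opening: 0.0697
grip_force: 0.0
```

>>> servo_tool:
  increments:
    - [0, 0, 0, 0, 0]
    - [0, 0, 0, 0, 0]
    - [0, 0, 0, 0, 0]
    - [0, 0, 0, 0, 0]

```text
t: 27.22
tool_pos: [0.5717, 0.2514, 0.0332]
tool_rot: [-3.027, -0.839, -0.005]
contact_force: [-0.5, 0.9, 5.2]
opening: 0.0541
grip_force: 42.6
```

>>> servo_tool:
  increments:
    - [0, 0, 0, -20, 0]
    - [0, 0, 0, -40, 0]
    - [0, 0, 0, -20, 0]
    - [0, 0, 0, 0, 0]
    - [0, 0, 0, 0, 0]

```text
t: 27.85
tool_pos: [0.5694, 0.2505, 0.1097]
tool_rot: [3.027, 0.839, -0.004]
contact_force: [-0.7, -0.0, -3.0]
opening: 0.054
grip_force: 42.5
```

```bash
python3 -c "
from h import *
go(.5613,-.156,.11,3.6)"
```

```text
t 27.85 pos [0.5694 0.2505 0.1097] yaw 31.0 tool shift mm [-216.3  344.2    0. ] then spin deg 27.4 tilt 0.15 F [-0.7 -0.  -3. ]
```

>>> servo_tool:
  increments:
    - [0, -12, 19, 0, 0]
    - [0, -24, 38.2, 0, 0]
    - [0, -24, 38.2, 0, 0]
    - [0, -24, 38.2, 0, 0]
    - [0, -24, 38.2, 0, 0]
    - [0, -24, 38.2, 0, 0]
    - [0, -24, 38.2, 0, 0]
    - [0, -24, 38.2, 0, 0]
    - [0, -24, 38.2, 0, 0]
    - [0, -12, 19, 0, 0]
    - [0, 0, 0, 0, 9]
    - [0, 0, 0, 0, 9]

```text
t: 29.35
tool_pos: [0.5613, -0.1553, 0.1101]
tool_rot: [-3.121, -0.346, 0.003]
contact_force: [-0.3, 0.7, -2.0]
opening: 0.0538
grip_force: 42.5
```

>>> servo_tool:
  increments:
    - [0, 0, 0, 0, 9.4]
    - [0, 0, 0, 0, 0]
    - [0, 0, 0, 0, 0]
    - [0, 0, 0, 0, 0]

```text
t: 29.85
tool_pos: [0.5621, -0.1548, 0.1111]
tool_rot: [-3.14, -0.101, 0.001]
contact_force: [0.8, -0.4, -2.8]
opening: 0.0538
grip_force: 42.7
```

```bash
python3 -c "
from h import *
go(.5613,-.156,.038,3.6)"
```

```text
t 29.85 pos [ 0.5621 -0.1548  0.1111] yaw 3.7 tool shift mm [-0.9  1.1 73.1] then spin deg 0.1 tilt 0.02 F [ 0.8 -0.4 -2.8]
```

>>> servo_tool:
  increments:
    - [0, -1, 1, 20, 0]
    - [0, 0, 0, 30, 0]
    - [0, 0, 0, 15, 0]
    - [0, 0, 0, 3, 0]
    - [0, 0, 0, 2, 0]
    - [0, 0, 0, 0, 0]
    - [0, 0, 0, 0, 0]

```text
t: 30.72
tool_pos: [0.562, -0.1563, 0.0423]
tool_rot: [3.139, 0.099, 0.002]
contact_force: [0.6, 0.3, -2.7]
opening: 0.0537
grip_force: 42.6
```

>>> servo_tool:
  increments:
    - [0, 0, 0, 1.5, 0]
    - [0, 0, 0, 1, 0]
    - [0, 0, 0, 0, 0]

```text
t: 31.1
tool_pos: [0.5612, -0.1559, 0.0386]
tool_rot: [-3.14, -0.099, 0.001]
contact_force: [0.2, -0.7, -2.4]
opening: 0.0538
grip_force: 42.6
```

>>> servo_tool:
  increments:
    - [0, 0, 0, 1, 0]
    - [0, 0, 0, 0.5, 0]
    - [0, 0, 0, 0, 0]

```text
t: 31.48
tool_pos: [0.5614, -0.156, 0.0383]
tool_rot: [-3.14, -0.099, 0.001]
contact_force: [-4.8, 2.3, 4.9]
opening: 0.0537
grip_force: 43.4
```

>>> servo_tool:
  increments:
    - [0.85, 0, 0, 0, 0]
    - [0.85, 0, 0, 0, 0]
    - [0.85, 0, 0, -20, 0]
    - [0.85, 0, 0, -40, 0]
    - [1, 0, 0, -50, 0]
    - [1, 0, 0, -50, 0]
    - [1, 0, -40, -20, 0]
    - [1, 0, -50, 0, 0]
    - [1, 0, -50, 0, 0]
    - [1, 0, -50, 0, 0]
    - [1, 0, -50, 0, 0]
    - [1, 0, 0, 0, 0]

```text
t: 32.98
tool_pos: [0.5462, 0.0863, 0.219]
tool_rot: [-3.139, -0.106, -0.003]
contact_force: [-1.1, -0.8, 0.2]
opening: 0.0853
grip_force: 0.0
```

```bash
python3 -c "
from h import *
go(.4825,.392,.25,13.3)
t=get_image('top')[:,:,::-1]; s=get_image('side')[:,:,::-1]
cv2.imwrite('pics/dt.png',t); cv2.imwrite('pics/ds.png',s)
r=lambda a,f:cv2.resize(a,None,fx=f,fy=f,interpolation=cv2.INTER_CUBIC)
a=r(t[220:265,165:215],8); b=r(s[250:315,260:310],8)
import numpy as np
o=np.zeros((520,800,3),np.uint8); o[:360,:400]=a; o[:520,400:]=b
cv2.imwrite('pics/d1.png',o)
o=np.zeros((600,800,3),np.uint8); o[:320,:480]=r(t[170:250,325:445],4)[:320,:480]; o[320:600,:400]=r(s[160:230,300:400],4)
cv2.imwrite('pics/d2.png',o)
"
```

```text
t 32.98 pos [0.5462 0.0863 0.219 ] yaw 3.9 tool shift mm [ -42.8 -309.3  -31. ] then spin deg -9.4 tilt 0.12 F [-1.1 -0.8  0.2]
```

View pics/d1.png

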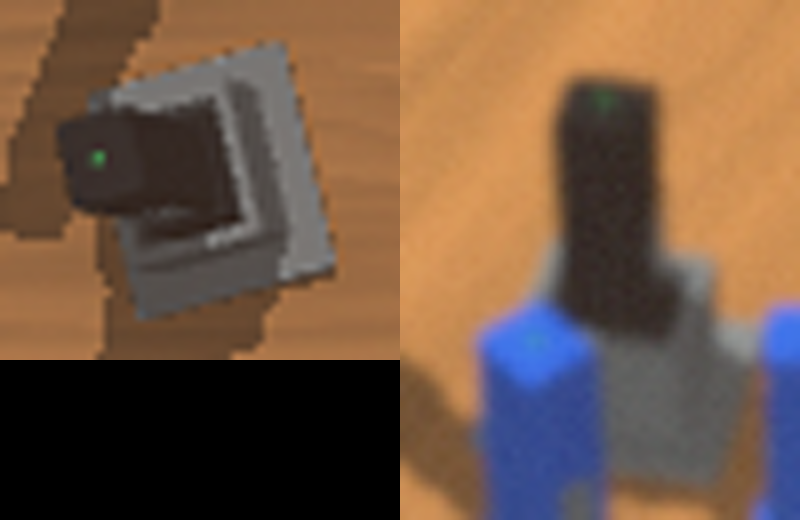

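View pics/d2.png

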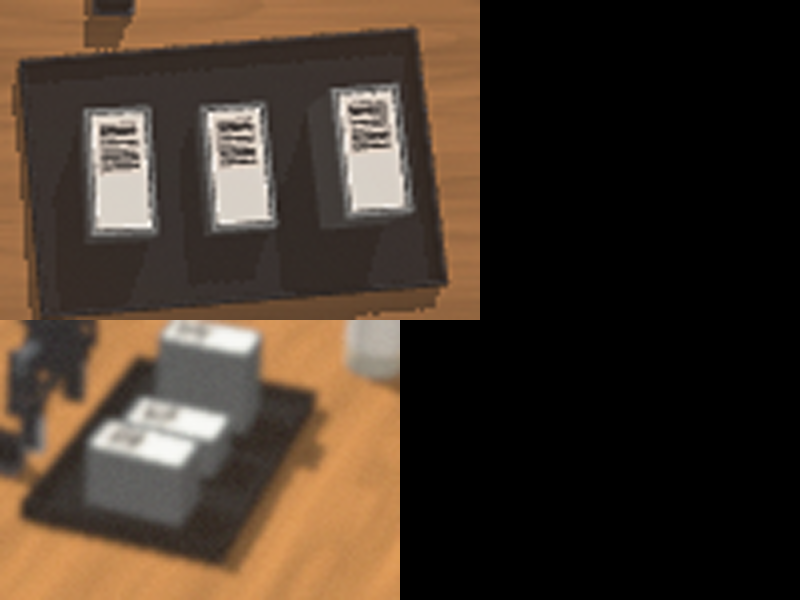

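The three tubs stand side by side in the tray with their lids flush. The scanner's top dot is at d1 (98,158) in the top view and (205,100) in the side view. The holder foot corners are at (90,95), (285,45), (335,268) and (140,318).

Run:
```python
from h import *
a=np.array([(90,95),(285,45),(335,268),(140,318)])/8+[165,220]-.44
for z in(.004,.006):
  p=fit(.1,.086,a,p0=(.48,.39,.2,.05),z=z)
t=np.array([98,160])/8+[165,220]-.44; s=np.array([206,101])/8+[260,250]-.44
f=lambda X:np.r_[(proj("top",X)-t)[0],(proj("side",X)-s)[0]]
r=least_squares(f,[.48,.39,.15]); print("scanner top",r.x.round(4),r.fun.round(2))
go(r.x[0],r.x[1],.25,np.degrees(p[2]))
# labels: lid fits in tray (dt.png crop, 4x)
for nme,c in dict(mid=[(92,116),(145,113),(150,230),(100,232)],low=[(208,112),(261,108),(269,226),(217,229)],tall=[(339,94),(394,90),(404,208),(350,212)]).items():
  z=dict(mid=.077,low=.051,tall=.105)[nme]
  q=fit(.094,.044,np.array(c)/4+[325,170]-.375,z=z); print(nme,"label",(q[0]+.02*np.cos(q[2])).round(4),(q[1]+.02*np.sin(q[2])).round(4))
```

```text
x 0.4832 y 0.3931 yaw 13.7 z 0.0500 rms px 0.34 res [-0.2, -0.3, 0.1, -0.5, 0.3, 0.2, -0.2, 0.6]
x 0.4831 y 0.3925 yaw 13.7 z 0.0500 rms px 0.36 res [-0.2, -0.3, 0.1, -0.5, 0.4, 0.3, -0.2, 0.6]
scanner top [0.4831 0.3942 0.1518] [-0.02 -0.04  0.04  0.01]
t 33.08 pos [0.5466 0.0836 0.2185] yaw 3.7 tool shift mm [ -43.4 -313.9  -31.7] then spin deg -10.0 tilt 0.1 F [ 0.1  0.6 -0.4]
x 0.5634 y -0.1572 yaw 1.4 z 0.0500 rms px 0.32 res [-0.1, 0.1, 0.1, 0.2, 0.6, -0.2, -0.6, -0.1]
mid label 0.5834 -0.1568
x 0.5680 y -0.2561 yaw 1.8 z 0.0500 rms px 0.42 res [-0.0, 0.4, -0.0, 0.7, 0.2, -0.5, -0.2, -0.6]
low label 0.588 -0.2555
x 0.5735 y -0.3534 yaw 2.2 z 0.0500 rms px 0.15 res [-0.1, -0.0, -0.0, 0.2, 0.3, 0.0, -0.2, -0.2]
tall label 0.5934 -0.3526
```

>>> servo_tool:
  increments:
    - [1, -3, -20, 0, 0]
    - [1, -6, -42, 0, 0]
    - [1, -6, -42, 0, 0]
    - [1, -6, -42, 0, 0]
    - [1, -6, -42, 0, 0]
    - [1, -6, -42, 0, 0]
    - [1, -6, -42, 0, 0]
    - [1, -4.5, -42, 0, 0]
    - [1, 0, 0, 0, -5]
    - [1, 0, 0, 0, -5]
    - [1, 0, 0, 0, 0]
    - [1, 0, 0, 0, 0]

```text
t: 34.58
tool_pos: [0.4834, 0.3939, 0.2174]
tool_rot: [-3.12, -0.369, 0.0]
contact_force: [0.2, -0.5, 0.4]
opening: 0.0854
grip_force: 0.0
```

```bash
python3 -c "
from h import *
go(.483,.3938,.106,13.7)"
```

```text
t 34.58 pos [0.4834 0.3939 0.2174] yaw 13.5 tool shift mm [ -0.4   0.  111.4] then spin deg -0.2 tilt 0.01 F [ 0.2 -0.5  0.4]
```

>>> servo_tool:
  increments:
    - [1, 0, 0, 30, 0]
    - [1, 0, 0, 30, 0]
    - [1, 0, 0, 30, 0]
    - [1, 0, 0, 21, 0]
    - [1, 0, 0, 0, 0]
    - [1, 0, 0, 0, 0]
    - [0, 0, 0, 0, 0]
    - [0, 0, 0, 0, 0]
    - [0, 0, 0, 0, 0]
    - [0, 0, 0, 0, 0]
    - [0, 0, 0, 0, 0]
    - [0, 0, 0, 0, 0]
  force: 45

```text
t: 36.08
tool_pos: [0.4836, 0.3943, 0.1069]
tool_rot: [-3.119, -0.372, -0.001]
contact_force: [0.0, -0.0, 4.2]
opening: 0.0298
grip_force: 45.3
```

>>> servo_tool:
  increments:
    - [0, 0, 0, 0, 0]
    - [0, 0, 0, 0, 0]

```text
t: 36.33
tool_pos: [0.4836, 0.3944, 0.1069]
tool_rot: [-3.119, -0.372, -0.001]
contact_force: [-1.1, -1.3, 6.1]
opening: 0.0298
grip_force: 45.5
```

```bash
python3 -c "
from h import *
go(.483,.3938,.106,13.7)"
```

```text
t 36.33 pos [0.4836 0.3944 0.1069] yaw 13.6 tool shift mm [-0.7  0.4  0.9] then spin deg -0.1 tilt 0.06 F [-1.1 -1.3  6.1]
```

>>> servo_tool:
  increments:
    - [0, 0, 0, -10, 0]
    - [0, 0, 0, -25, 0]
    - [0, 0, 0, -30, 0]
    - [0, 0, 0, -30, 0]
    - [0, 0, 0, -30, 0]
    - [0, 0, 0, -30, 0]
    - [0, 0, 0, -20, 0]
    - [0, 0, 0, -10, 0]
    - [0, 0, 0, 0, 0]
  force: 60

```text
t: 37.45
tool_pos: [0.4832, 0.3942, 0.2913]
tool_rot: [-3.119, -0.372, -0.0]
contact_force: [-0.0, -0.3, -2.2]
opening: 0.0294
grip_force: 59.1
```

```bash
python3 -c "
from h import *
go(.594,-.353,.289,13.6)"
```

```text
t 37.45 pos [0.4832 0.3942 0.2913] yaw 13.6 tool shift mm [-68.  752.3   2.2] then spin deg -0.0 tilt 0.0 F [-0.  -0.3 -2.2]
```

>>> servo_tool:
  increments:
    - [0, -1, 10, 0, 0]
    - [0, -2, 20, 0, 0]
    - [0, -2.5, 30, 0, 0]
    - [0, -3.5, 40, 0, 0]
    - [0, -4, 42, 0, 0]
    - [0, -4, 42, 0, 0]
    - [0, -4, 42, 0, 0]
    - [0, -4, 42, 0, 0]
    - [0, -4, 42, 0, 0]
    - [0, -4, 42, 0, 0]
    - [0, -4, 42, 0, 0]
    - [0, -4, 42, 0, 0]

```text
t: 38.95
tool_pos: [0.545, -0.0417, 0.2907]
tool_rot: [3.12, 0.37, -0.001]
contact_force: [0.5, 0.2, -2.1]
opening: 0.0297
grip_force: 59.3
```

>>> servo_tool:
  increments:
    - [0, -4, 42, 0, 0]
    - [0, -4, 42, 0, 0]
    - [0, -4, 42, 0, 0]
    - [0, -4, 42, 0, 0]
    - [0, -4, 42, 0, 0]
    - [0, -4, 40, 0, 0]
    - [0, -3, 30, 0, 0]
    - [0, -2, 20, 0, 0]
    - [0, -2, 10, 0, 0]
    - [0, 0, 0, 0, 0]
    - [0, 0, 0, 0, 0]
    - [0, 0, 0, 0, 0]

```text
t: 40.45
tool_pos: [0.5888, -0.3469, 0.2915]
tool_rot: [-3.119, -0.374, -0.0]
contact_force: [-0.3, 0.3, -2.3]
opening: 0.0294
grip_force: 59.3
```

Run:
```python
from h import *
go(.594,-.353,.286,13.6)
t=get_image('top')[:,:,::-1]; s=get_image('side')[:,:,::-1]
cv2.imwrite('pics/et.png',t); cv2.imwrite('pics/es.png',s)
r=lambda a,f:cv2.resize(a,None,fx=f,fy=f,interpolation=cv2.INTER_CUBIC)
o=np.zeros((300,800,3),np.uint8); o[:,:400]=r(t[165:265,320:453],3)[:300,:400]; o[:,400:]=r(s[100:240,270:457],2.14)[:300,:400]
o=r(s[90:240,270:420],4); cv2.imwrite('pics/e.png',o)
```

```text
t 40.45 pos [ 0.5888 -0.3469  0.2915] yaw 13.7 tool shift mm [3.6 7.1 5.5] then spin deg 0.1 tilt 0.01 F [-0.3  0.3 -2.3]Traceback (most recent call last):
  File "<stdin>", line 6, in <module>
ValueError: could not broadcast input array from shape (300,399,3) into shape (300,400,3)
```

Run:
```python
import cv2,numpy as np
t=cv2.imread('pics/et.png');s=cv2.imread('pics/es.png')
r=lambda a,f:cv2.resize(a,None,fx=f,fy=f,interpolation=cv2.INTER_CUBIC)
o=np.zeros((600,800,3),np.uint8); o[:320,:480]=r(t[170:250,325:445],4); o[320:600,:400]=r(s[160:230,300:400],4); o[320:600,400:]=r(s[100:240,290:490],2)
cv2.imwrite('pics/e.png',o)
```

```text
(no output)
```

View pics/e.png

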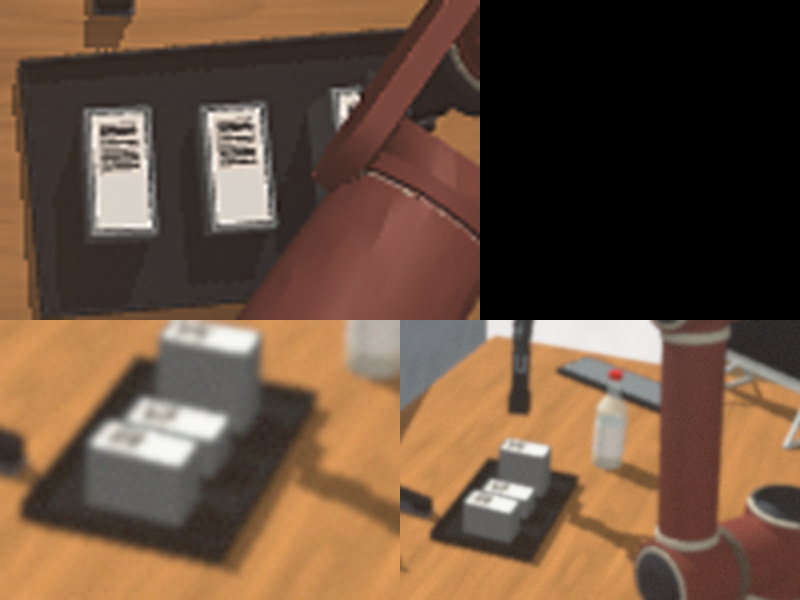

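The tubs haven't moved and the scanner hangs straight above the tall tub. A small correction, then hold.

>>> servo_tool:
  increments:
    - [0, 3.6, 7, 5, 0]
    - [0, 0, 0, 0, 0]
    - [0, 0, 0, 0, 0]
    - [0, 0, 0, 0, 0]
    - [0, 0, 0, 0, 0]
    - [0, 0, 0, 0, 0]

```text
t: 41.3
tool_pos: [0.5937, -0.3538, 0.2865]
tool_rot: [3.119, 0.372, 0.0]
contact_force: [0.0, -0.2, -2.1]
opening: 0.0293
grip_force: 59.3
```

>>> servo_tool:
  increments:
    - [0, 0, 0, 0, 0]
    - [0, 0, 0, 0, 0]
    - [0, 0, 0, 0, 0]
    - [0, 0, 0, 0, 0]
    - [0, 0, 0, 0, 0]
    - [0, 0, 0, 0, 0]
    - [0, 0, 0, 0, 0]
    - [0, 0, 0, 0, 0]
    - [0, 0, 0, 0, 0]
    - [0, 0, 0, 0, 0]
    - [0, 0, 0, 0, 0]
    - [0, 0, 0, 0, 0]

```text
t: 42.8
tool_pos: [0.5937, -0.3538, 0.2863]
tool_rot: [3.12, 0.372, -0.0]
contact_force: [-0.6, -0.3, -2.2]
opening: 0.0296
grip_force: 59.3
```

>>> servo_tool:
  increments:
    - [0, 0, 0, 0, 0]
    - [0, 0, 0, 0, 0]
    - [0, 0, 0, 0, 0]
    - [0, 0, 0, 0, 0]
    - [0, 0, 0, 0, 0]
    - [0, 0, 0, 0, 0]
    - [0, 0, 0, 0, 0]
    - [0, 0, 0, 0, 0]
    - [0, 0, 0, 0, 0]
    - [0, 0, 0, 0, 0]
    - [0, 0, 0, 0, 0]
    - [0, 0, 0, 0, 0]

```text
t: 44.3
tool_pos: [0.5938, -0.3538, 0.2863]
tool_rot: [3.119, 0.372, 0.0]
contact_force: [0.8, -0.0, -2.1]
opening: 0.029
grip_force: 59.3
```

>>> servo_tool:
  increments:
    - [0, 0, 0, 0, 0]
    - [0, 0, 0, 0, 0]
    - [0, 0, 0, 0, 0]
    - [0, 0, 0, 0, 0]
    - [0, 0, 0, 0, 0]
    - [0, 0, 0, 0, 0]

```text
t: 45.05
tool_pos: [0.5937, -0.3538, 0.2863]
tool_rot: [-3.119, -0.372, 0.0]
contact_force: [0.0, -0.3, -2.0]
opening: 0.0294
grip_force: 59.3
```

```bash
python3 -c "
from h import *
go(.583,-.157,.258,13.6)
# knock check: compare tubs region with earlier pics
s=get_image('side').astype(int)[:,:,::-1]; b=cv2.imread('pics/es.png').astype(int)
print(np.abs(s-b)[160:230,320:365].mean(), np.abs(s-b)[300:390,200:300].mean())"
```

```text
t 45.05 pos [ 0.5937 -0.3538  0.2863] yaw 13.6 tool shift mm [  35.8 -193.8   28.3] then spin deg -0.0 tilt 0.0 F [ 0.  -0.3 -2. ]
2.1271957671957673 1.6142222222222222
```

Nothing in the tray has moved. Next the mid tub.

>>> servo_tool:
  increments:
    - [0, 2, -12, 0, 0]
    - [0, 4, -22, 0, 0]
    - [0, 6, -32, 0, 0]
    - [0, 6, -32, 0, 0]
    - [0, 6, -32, 0, 0]
    - [0, 6, -32, 0, 0]
    - [0, 4, -22, 9, 0]
    - [0, 2, -10, 10, 0]
    - [0, 0, 0, 9, 0]
    - [0, 0, 0, 0, 0]
    - [0, 0, 0, 0, 0]
    - [0, 0, 0, 0, 0]

```text
t: 46.6
tool_pos: [0.5834, -0.1575, 0.2588]
tool_rot: [3.119, 0.37, 0.001]
contact_force: [0.4, -0.7, -1.7]
opening: 0.0293
grip_force: 59.4
```

```bash
python3 -c "
from h import *
go(.583,-.157,.258,13.6)
s=get_image('side').astype(int)[:,:,::-1]; b=cv2.imread('pics/es.png').astype(int)
d=np.abs(s-b);print(d[160:230,320:365].mean(), d[165:215,345:372].mean())"
```

```text
t 46.60 pos [ 0.5834 -0.1575  0.2588] yaw 13.5 tool shift mm [-0.3 -0.6  0.8] then spin deg -0.1 tilt 0.05 F [ 0.4 -0.7 -1.7]
7.176084656084656 2.2353086419753088
```

>>> servo_tool:
  increments:
    - [0, 0, 0, 0, 0]
    - [0, 0, 0, 0, 0]
    - [0, 0, 0, 0, 0]
    - [0, 0, 0, 0, 0]
    - [0, 0, 0, 0, 0]
    - [0, 0, 0, 0, 0]
    - [0, 0, 0, 0, 0]
    - [0, 0, 0, 0, 0]
    - [0, 0, 0, 0, 0]
    - [0, 0, 0, 0, 0]
    - [0, 0, 0, 0, 0]
    - [0, 0, 0, 0, 0]

```text
t: 48.15
tool_pos: [0.5831, -0.1568, 0.2583]
tool_rot: [3.119, 0.372, 0.0]
contact_force: [1.0, 0.5, -1.1]
opening: 0.0295
grip_force: 59.4
```

>>> servo_tool:
  increments:
    - [0, 0, 0, 0, 0]
    - [0, 0, 0, 0, 0]
    - [0, 0, 0, 0, 0]
    - [0, 0, 0, 0, 0]
    - [0, 0, 0, 0, 0]
    - [0, 0, 0, 0, 0]
    - [0, 0, 0, 0, 0]
    - [0, 0, 0, 0, 0]
    - [0, 0, 0, 0, 0]
    - [0, 0, 0, 0, 0]
    - [0, 0, 0, 0, 0]
    - [0, 0, 0, 0, 0]

```text
t: 49.65
tool_pos: [0.5831, -0.1568, 0.2583]
tool_rot: [3.119, 0.372, 0.0]
contact_force: [0.4, -0.1, -1.5]
opening: 0.0294
grip_force: 59.4
```

>>> servo_tool:
  increments:
    - [0, 0, 0, 0, 0]
    - [0, 0, 0, 0, 0]
    - [0, 0, 0, 0, 0]
    - [0, 0, 0, 0, 0]
    - [0, 0, 0, 0, 0]
    - [0, 0, 0, 0, 0]

```text
t: 50.4
tool_pos: [0.5831, -0.1568, 0.2583]
tool_rot: [-3.119, -0.372, 0.0]
contact_force: [-0.6, 0.3, -1.3]
opening: 0.0294
grip_force: 59.4
```

```bash
python3 -c "
from h import *
go(.588,-.2555,.232,13.6)
t=get_image('top')[:,:,::-1]; s=get_image('side')[:,:,::-1]
r=lambda a,f:cv2.resize(a,None,fx=f,fy=f,interpolation=cv2.INTER_CUBIC)
o=np.zeros((600,800,3),np.uint8); o[:320,:480]=r(t[170:250,325:445],4); o[320:600,:400]=r(s[160:230,300:400],4); o[320:600,400:]=r(s[100:240,290:490],2)
cv2.imwrite('pics/f.png',o)
"
```

```text
t 50.40 pos [ 0.5831 -0.1568  0.2583] yaw 13.6 tool shift mm [-18.4  97.1  26.3] then spin deg -0.0 tilt 0.0 F [-0.6  0.3 -1.3]
```

View pics/f.png

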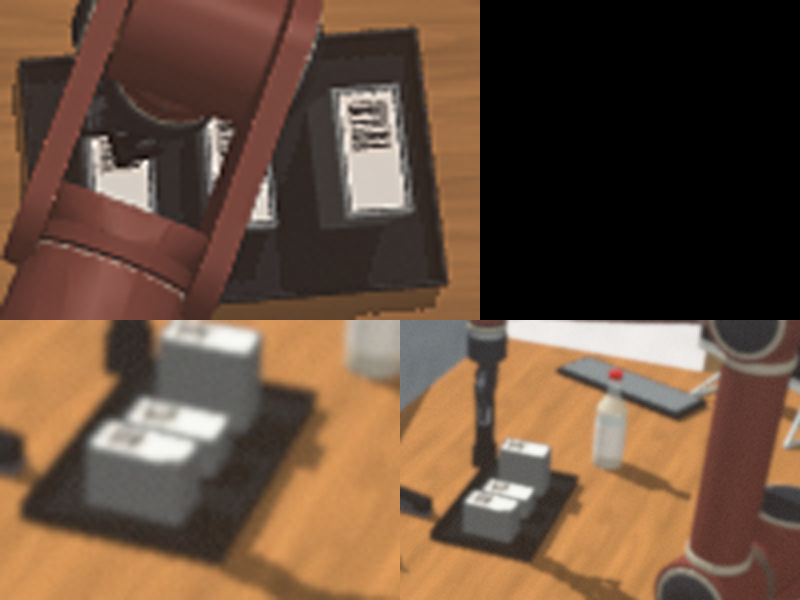

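Everything is still in place. Moving to the low tub.

>>> servo_tool:
  increments:
    - [0, -2, 11, 0, 0]
    - [0, -4, 22, 0, 0]
    - [0, -6, 31, 5, 0]
    - [0, -4, 22, 8, 0]
    - [0, -2.4, 11, 8, 0]
    - [0, 0, 0, 5, 0]
    - [0, 0, 0, 0, 0]
    - [0, 0, 0, 0, 0]
    - [0, 0, 0, 0, 0]
    - [0, 0, 0, 0, 0]

```text
t: 51.75
tool_pos: [0.5882, -0.2551, 0.2328]
tool_rot: [3.119, 0.373, 0.001]
contact_force: [-0.4, 0.3, -2.0]
opening: 0.0295
grip_force: 59.4
```

```bash
python3 -c "
from h import *
go(.588,-.2555,.232,13.6)"
```

```text
t 51.75 pos [ 0.5882 -0.2551  0.2328] yaw 13.6 tool shift mm [-0.3  0.4  0.8] then spin deg 0.0 tilt 0.04 F [-0.4  0.3 -2. ]
```

>>> servo_tool:
  increments:
    - [0, 0, 0, 0, 0]
    - [0, 0, 0, 0, 0]
    - [0, 0, 0, 0, 0]
    - [0, 0, 0, 0, 0]
    - [0, 0, 0, 0, 0]
    - [0, 0, 0, 0, 0]
    - [0, 0, 0, 0, 0]
    - [0, 0, 0, 0, 0]
    - [0, 0, 0, 0, 0]
    - [0, 0, 0, 0, 0]
    - [0, 0, 0, 0, 0]
    - [0, 0, 0, 0, 0]

```text
t: 53.25
tool_pos: [0.588, -0.2554, 0.2323]
tool_rot: [3.119, 0.372, 0.0]
contact_force: [1.3, 0.1, -0.9]
opening: 0.0293
grip_force: 59.4
```

>>> servo_tool:
  increments:
    - [0, 0, 0, 0, 0]
    - [0, 0, 0, 0, 0]
    - [0, 0, 0, 0, 0]
    - [0, 0, 0, 0, 0]
    - [0, 0, 0, 0, 0]
    - [0, 0, 0, 0, 0]
    - [0, 0, 0, 0, 0]
    - [0, 0, 0, 0, 0]
    - [0, 0, 0, 0, 0]
    - [0, 0, 0, 0, 0]
    - [0, 0, 0, 0, 0]
    - [0, 0, 0, 0, 0]

```text
t: 54.75
tool_pos: [0.588, -0.2554, 0.2323]
tool_rot: [3.119, 0.372, -0.0]
contact_force: [-0.2, -0.5, -1.5]
opening: 0.0296
grip_force: 59.4
```

>>> servo_tool:
  increments:
    - [0, 0, 0, 0, 0]
    - [0, 0, 0, 0, 0]
    - [0, 0, 0, 0, 0]
    - [0, 0, 0, 0, 0]
    - [0, 0, 0, 0, 0]
    - [0, 0, 0, 0, 0]

```text
t: 55.5
tool_pos: [0.588, -0.2554, 0.2323]
tool_rot: [3.119, 0.372, 0.0]
contact_force: [0.0, 1.1, -1.6]
opening: 0.0295
grip_force: 59.4
```

```bash
python3 -c "
from h import *
go(.4836,.3944,.292,13.6)
t=get_image('top')[:,:,::-1]; s=get_image('side')[:,:,::-1]
r=lambda a,f:cv2.resize(a,None,fx=f,fy=f,interpolation=cv2.INTER_CUBIC)
o=np.zeros((600,800,3),np.uint8); o[:320,:480]=r(t[170:250,325:445],4); o[320:600,:400]=r(s[160:230,300:400],4); o[320:600,400:]=r(s[100:240,290:490],2)
cv2.imwrite('pics/g.png',o)
"
```

```text
t 55.50 pos [ 0.588  -0.2554  0.2323] yaw 13.6 tool shift mm [  51.3 -656.1  -59.7] then spin deg -0.0 tilt 0.0 F [ 0.   1.1 -1.6]
```

View pics/g.png

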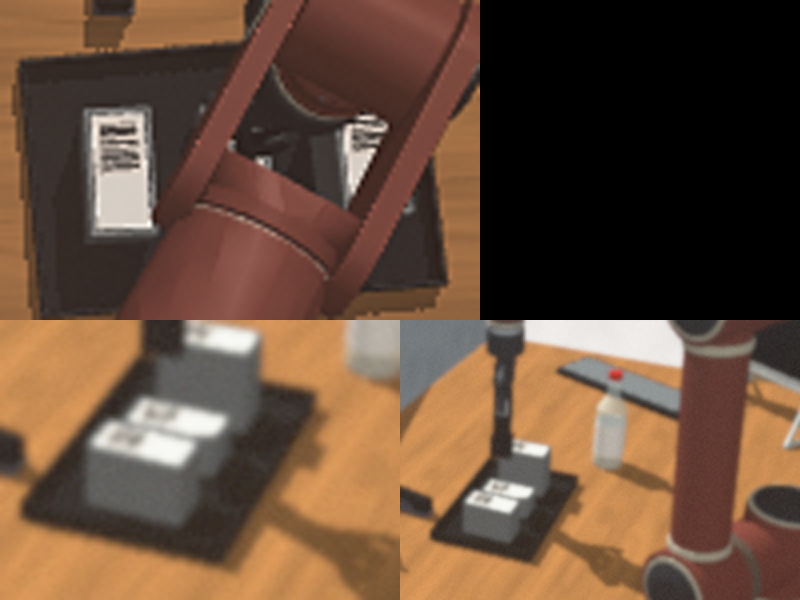

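Still in place, and the low tub is scanned. Back to the holder.

>>> servo_tool:
  increments:
    - [0, 0, 0, -20, 0]
    - [0, 0, 0, -30, 0]
    - [0, 1, -10, -10, 0]
    - [0, 2, -20, 0, 0]
    - [0, 3, -30, 0, 0]
    - [0, 3, -40, 0, 0]
    - [0, 3, -42, 0, 0]
    - [0, 3, -42, 0, 0]
    - [0, 3, -42, 0, 0]
    - [0, 3, -42, 0, 0]
    - [0, 3, -42, 0, 0]
    - [0, 4, -42, 0, 0]

```text
t: 57.1
tool_pos: [0.5306, 0.0957, 0.2907]
tool_rot: [-3.119, -0.373, 0.004]
contact_force: [0.7, 0.1, -1.9]
opening: 0.0297
grip_force: 59.5
```

>>> servo_tool:
  increments:
    - [0, 4, -42, 0, 0]
    - [0, 4, -42, 0, 0]
    - [0, 4, -42, 0, 0]
    - [0, 4, -42, 0, 0]
    - [0, 3, -40, 0, 0]
    - [0, 2, -30, 0, 0]
    - [0, 1, -20, 0, 0]
    - [0, 1, -12, 0, 0]
    - [0, 0, 0, 0, 0]
    - [0, 0, 0, 0, 0]
    - [0, 0, 0, 0, 0]
    - [0, 0, 0, 0, 0]

```text
t: 58.6
tool_pos: [0.4917, 0.3606, 0.2924]
tool_rot: [3.12, 0.37, 0.0]
contact_force: [0.2, 0.0, -3.3]
opening: 0.0292
grip_force: 59.5
```

```bash
python3 -c "
from h import *
go(.4836,.3944,.18,13.6)"
```

```text
t 58.60 pos [0.4917 0.3606 0.2924] yaw 13.5 tool shift mm [ 1.000e-01 -3.470e+01  1.124e+02] then spin deg -0.1 tilt 0.01 F [ 0.2  0.  -3.3]
```

>>> servo_tool:
  increments:
    - [0, 0, -15, 0, 0]
    - [0, 0, -15, 0, 0]
    - [0, 0, -4.3, 20, 0]
    - [0, 0, 0, 30, 0]
    - [0, 0, 0, 30, 0]
    - [0, 0, 0, 20, 0]
    - [0, 0, 0, 0, 0]
    - [0, 0, 0, 0, 0]
    - [0, 0, 0, 0, 0]

```text
t: 59.72
tool_pos: [0.4842, 0.3951, 0.1942]
tool_rot: [-3.118, -0.372, -0.004]
contact_force: [0.6, 0.6, -1.2]
opening: 0.029
grip_force: 59.6
```

```bash
python3 -c "
from h import *
go(.4834,.394,.108,13.7)"
```

```text
t 59.73 pos [0.4842 0.3951 0.1942] yaw 13.6 tool shift mm [-1.2  0.9 86.2] then spin deg -0.1 tilt 0.18 F [ 0.6  0.6 -1.2]
```

>>> servo_tool:
  increments:
    - [0, -0.5, 0.5, 20, 0]
    - [0, 0, 0, 14, 0]
    - [0, 0, 0, 0, 0]
    - [0, 0, 0, 0, 0]
    - [0, 0, 0, 0, 0]
    - [0, 0, 0, 0, 0]

```text
t: 60.48
tool_pos: [0.4833, 0.3941, 0.159]
tool_rot: [-3.119, -0.372, -0.002]
contact_force: [-0.4, -1.0, -1.6]
opening: 0.0292
grip_force: 59.6
```

```bash
python3 -c "
from h import *
go(.4834,.394,.108,13.7)
t=get_image('top')[:,:,::-1]; s=get_image('side')[:,:,::-1]
r=lambda a,f:cv2.resize(a,None,fx=f,fy=f,interpolation=cv2.INTER_CUBIC)
o=np.zeros((600,800,3),np.uint8); o[:360,:400]=r(t[220:265,165:215],8); o[:,400:]=r(s[240:315,260:310],8)
cv2.imwrite('pics/i.png',o)
"
```

```text
t 60.48 pos [0.4833 0.3941 0.159 ] yaw 13.6 tool shift mm [ 0.   0.2 51. ] then spin deg -0.1 tilt 0.07 F [-0.4 -1.  -1.6]
```

View pics/i.png

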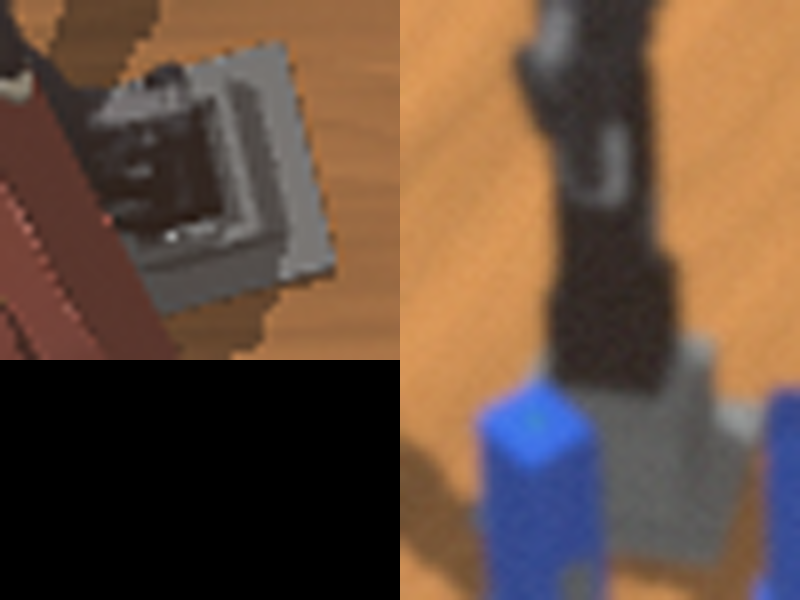

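The scanner head is centred just above the pocket. Lowering it in small steps.

>>> servo_tool:
  increments:
    - [0, 0, 0, 4, 0]
    - [0, 0, 0, 4, 0]
    - [0, 0, 0, 4, 0]
    - [0, 0, 0, 0, 0]

```text
t: 61.08
tool_pos: [0.4826, 0.3937, 0.1455]
tool_rot: [3.119, 0.372, -0.002]
contact_force: [-0.5, -0.1, -2.3]
opening: 0.0293
grip_force: 59.6
```

>>> servo_tool:
  increments:
    - [0, 0, 0, 8, 0]
    - [0, 0, 0, 8, 0]
    - [0, 0, 0, 8, 0]
    - [0, 0, 0, 6, 0]
    - [0, 0, 0, 4, 0]
    - [0, 0, 0, 0, 0]
    - [0, 0, 0, 0, 0]

```text
t: 61.95
tool_pos: [0.4832, 0.394, 0.1126]
tool_rot: [-3.119, -0.372, -0.001]
contact_force: [0.4, -0.3, -1.2]
opening: 0.0292
grip_force: 59.6
```

>>> servo_tool:
  increments:
    - [0, 0, 0, 2, 0]
    - [0, 0, 0, 2, 0]
    - [0, 0, 0, 1, 0]
    - [0, 0, 0, 0, 0]
    - [0, 0, 0, 0, 0]

```text
t: 62.58
tool_pos: [0.483, 0.3939, 0.1073]
tool_rot: [3.119, 0.372, 0.0]
contact_force: [0.0, 0.4, -1.8]
opening: 0.0296
grip_force: 59.7
```

>>> servo_tool:
  increments:
    - [0, 0, 0, 1, 0]
    - [0, 0, 0, 0.5, 0]
    - [0, 0, 0, 0, 0]
    - [0, 0, 0, 0, 0]

```text
t: 63.08
tool_pos: [0.4832, 0.3941, 0.107]
tool_rot: [-3.119, -0.372, -0.001]
contact_force: [-2.8, -1.5, 5.5]
opening: 0.0291
grip_force: 60.3
```

Seated: it stopped at z = 0.107, the same as at the grasp. Release, rise and move clear.

>>> servo_tool:
  increments:
    - [1, 0, 0, 0, 0]
    - [1, 0, 0, 0, 0]
    - [1, 0, 0, 0, 0]
    - [1, 0, 0, 0, 0]
    - [1, 0, 0, -15, 0]
    - [1, 0, 0, -30, 0]
    - [1, 0, 0, -40, 0]
    - [1, 0, 0, -40, 0]
    - [1, 0, 0, -40, 0]
    - [1, 0, 30, -20, 0]
    - [1, 0, 50, 0, 0]
    - [1, 0, 50, 0, 0]

```text
t: 64.58
tool_pos: [0.5139, 0.2666, 0.2928]
tool_rot: [-3.119, -0.374, -0.004]
contact_force: [0.9, -0.3, -0.7]
opening: 0.0856
grip_force: 0.0
```

>>> servo_tool:
  increments:
    - [1, 0, 50, 0, 0]
    - [1, 0, 50, 0, 0]
    - [1, 0, 40, 0, 0]
    - [1, 0, 0, 0, 0]
    - [1, 0, 0, 0, 0]
    - [1, 0, 0, 0, 0]

```text
t: 65.32
tool_pos: [0.5462, 0.1325, 0.2912]
tool_rot: [-3.119, -0.374, -0.001]
contact_force: [0.6, 0.3, 0.1]
opening: 0.0853
grip_force: 0.0
```

```bash
python3 -c "
from h import *
t=get_image('top')[:,:,::-1]; s=get_image('side')[:,:,::-1]
r=lambda a,f:cv2.resize(a,None,fx=f,fy=f,interpolation=cv2.INTER_CUBIC)
o=np.zeros((600,800,3),np.uint8); o[:300]=r(t[120:270,130:530],2); o[300:,:500]=r(s[160:310,210:460],2)
o[300:,500:]=r(t[215:265,165:215],6)
cv2.imwrite('pics/j.png',o)
"
```

```text
(no output)
```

View pics/j.png

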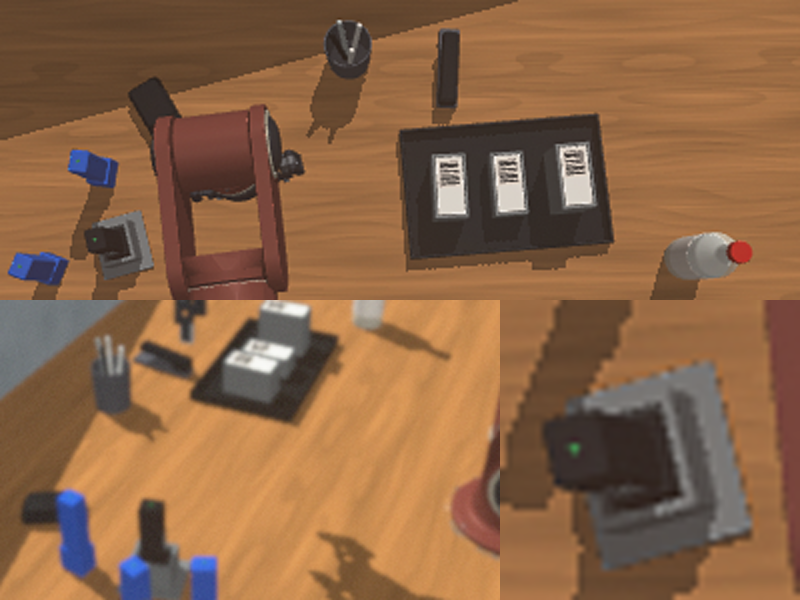

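The scanner stands upright in its holder, the three tubs are in the tray, and nothing else has moved.

```bash
python3 -c "
from station import *
print(finish_job())"
```

```text
the job is handed in; nothing more can be done
None
```

Job handed in at about 65 s: all three lids are pressed home, the tubs stand side by side in the tray and were scanned tall, then mid, then low, and the scanner is back in its holder; nothing else was moved, and no verdict came back.

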